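# Proof-pull the middle tool hook with a spring gauge

### The arm

A 6-joint arm with a two-finger parallel gripper is mounted at the origin on a cart in front of the work surface, level with it; the furniture and walls round the work are solid. World frame = base frame: x ahead of the robot, y to its left, z up, the work surface at z = 0. Lengths are in m, angles in rad, forces in N, time in s.
With the tool pointing down it reaches from about 0.3 to 0.875 m from the base axis. Payload 6.4 kg.
Tool frame: the origin (TCP) lies on the centre line of the jaws, within the pads' length; the fingertips stand 25 mm ahead of it and the grasp point (between the pads) lies 6 mm ahead of it (ctrl.tip_reach is the distance from the TCP to the fingertips, in m); z points along the fingers, y is the line along which they close (so a half turn about z gives the same grasp; the last joint's range is limited). The gripper opens to 85 mm and grips with 20 to 120 N. Pads are 22 mm wide; open, the fingers measure 114 mm over their backs; the gripper's body (76 mm by 85 mm) begins 54 mm behind the grasp point. The pads swing forward as they close: fully open they stand 13 mm farther back than shut.
Start: joints at [0.978, 0.181, 1.607, -0, 1.354, -0.206], TCP at [0.217, 0.533, 0.256] pointing down, gripper open.
Joint ranges: [-2.99, 2.99], [-0.89, 2.07], [0.3, 2.58], [-1.14, 4.28], [0, 2.63], [-3.12, 3.12]. Speed limits (rad/s): [2.57, 2.57, 3.01, 3.14, 3.14, 3.14].

### API

Orientations are given as a unit quaternion [w, x, y, z].
In Python, from bench import ctrl gives the robot as it stands.
- The arm moves only by the tool servo_tool, never from a script. Its argument "motion" is a list that holds one entry, the list of rows, each a list of 5 numbers: the shift along the tool's x, y, z in cm, then the turn about the tool's z in degrees, then the closure, from -1 (fully open) to 1 (shut). In form: [[[dx, dy, dz, twist, claw], ...]]. A call has 1 to 5 rows; each row is the pose to reach, as a shift and turn from the pose commanded when the call began, along the tool's axes at that moment; what a row does not reach only later rows make up. A row lasts 1/10 s, in which the tool goes at most 50 mm and 8.59 degrees, less where a joint would pass 70% of its speed; a pose out of reach is approached as far as the arm can. A call with a gripper value outside its range is refused whole. The fingers move at their own pace and stop on an object; the grip force is fixed at half the most. Time passes only in rows, so rows that repeat a pose let the fingers close. It gives the time, the measured TCP pose, the force, the opening and the grip force at its end, in the units of the state.
- ctrl.get_obs(): the state, without advancing time (a new reading comes with each control period).
- ctrl.camera(name): name is "scene" or "top"; returns a dict with "pixels" (384x512x3 uint8, red, green, blue), "depth" (384x512 float32, m along the optical axis (not along the pixel's ray), 0 where there is no reading), "fx", "fy", "cx", "cy" (pixels), "k1" (the pictures are not rectified: a ray, as slopes to the right and down, at radius r is drawn at 1 + k1 r^2 times it, then the intrinsics apply), "R" (3x3) and "t" (3): a world point X has camera coordinates R X + t. Camera axes: x right, y down, z forward; pixel columns grow to the right and rows downward; lengths in m; the calibration is good to about 2 mm. A picture is of the moment at which its call begins.
- ctrl.hand_in(): hands the job in; it is judged then, once.
The state is a dict: "time_s": time; "q": joint angles; "dq": joint speeds; "joint_efforts": joint torques, N m; "eef_pos": TCP position; "eef_rot": TCP orientation; "wrist_force": force on the tool from outside, world axes, zero at the start; "torque": the same for the moment, N m; "opening": opening from 0.0 (shut) to 1.0 (fully open); "grasp_force": force on a finger pad.
Only numpy, scipy, OpenCV 4.12 (cv2) and the standard library are available. Lean on these libraries where they do the work, as an engineer would, in place of code of your own. Each camera call takes 0.05 s, during which the arm holds its last target. There are 200 camera calls.

### The job

Proof-pull the middle hook of the hook board before tools are hung on it: take the spring gauge, hang its bow handle over the upturned tip of that hook, then draw the gauge's rod straight out, level and in line with the hook, until the housing's mouth lies on the broad dark band of the rod. Do not draw the rod past the band, leave the tools lying about where they are, and finish while still gripping the gauge and holding it at the band.

Things in the scene. Friction and masses are not known exactly. Their poses are not given: they have to be found in the camera images.
- gauge: Loose spring gauge, 0.2 kg, 195 mm long: housing 90 x 34 x 30 mm (over black end caps), flat steel bow handle at one end, sprung rod with black grip at the other. Origin on its underside below the housing's middle; +x toward the bow, -x toward rod and grip, z up; its axis is 15 mm above the underside. Bow: 5 mm bar in the xy plane, opening x = 45 to 83 mm, 34 mm wide.
- eye (a point): Middle of the bow handle's opening (gauge x = +64 mm, 15 mm above the underside); the inner side of the bow's outer bend is 19 mm farther out.
- mouth (a point): Centre of the housing's mouth, the end of the round brass nose (21 mm across) from which the rod comes out (x = -53 mm, 15 mm above the underside).
- grip (a point): Middle of the black pull grip on the rod's end; moves with the rod (home: gauge x = -86 mm, 15 mm above the underside). The grip is 20 mm wide (y), 24 mm high and 34 mm long between two end flanges 30 mm wide and 28 mm high: take it across its width between the flanges. The rod does not turn in the housing.
- rod (a joint): How far the rod is drawn out, m: 0 = home, 0.060 = end stop. The spring pulls it home with 3 N at 0, plus 300 N/m (15 N at 0.040). The 11 mm steel rod has fine lines every 10 mm and one broad dark band 10 mm long, hidden in the housing at first: the mouth lies on the band from 0.035 to 0.045, on its middle at 0.040.
- board: Hook board, fixed: upright pine board 340 mm wide, 135 mm high, 18 mm thick, on edge on the worktop with two angle brackets behind and three equal steel hooks in a row on its front, 110 mm apart. Origin on the worktop under the middle of its front face; +x points into the board, the hooks point to -x, z up.
- hook_mid: The middle hook, fixed: a 7 mm round bar, 38 mm straight out of the board at 75 mm above the worktop, then square upward into a tip. Origin on the tip's axis at the height of the shank's upper side (78.5 mm above the worktop); the tip ends 30 mm above the origin. +x along the shank into the board, z up; the pull is to -x.
- sanding_block: Bystander: sanding block, 112 x 70 x 36 mm, loose, on the right.
- pliers: Bystander: pliers, 181 mm long, loose, on the right.
- pencil: Bystander: pencil, 142 mm long, loose, in front of the board.
- tape_roll: Bystander: roll of masking tape, 104 mm across and 25 mm high, loose, on the left.
- spanner: Bystander: flat ring spanner, 148 mm long, loose, in front on the right.

How it is judged:
By the outcome, as a careful person would: the job done as asked, in the order asked, and still so for the second after the job is handed in, while the arm keeps its last pose, push and grip.
It also fails if it takes over 56 s, if anything falls off the work surface, if the arm or the gripper's body presses on something with over 40 N, if the wrist force passes 120 N, or if a joint passes its speed limit or range.

## Working session

There is one attempt and no reset: what is moved stays moved. The work goes in short steps, Python scripts to look and compute and a tool call to move; the robot and the scene stay as the last step left them, time stands still between calls to the robot, and variables do not carry over. Pictures are saved under pics/ and viewed, at most 10 in all, crops included, and the job is handed in when it is done.

Besides the shell and the picture viewer there is one more tool, called by a JSON object that holds its "fn" and its "kwargs", one argument or row to a line. servo_tool: Moves the arm, as the interface text tells. Its arguments: {"type":"object","properties":{"motion":{"type":"array"}},"required":["motion"]}

```bash
mkdir -p pics
cat > h.py <<'E'
import numpy as np, cv2
from bench import ctrl
def cam(n):
    c=ctrl.camera(n); return c
def save(c,f,box=None,s=1):
    im=cv2.cvtColor(c["pixels"],cv2.COLOR_RGB2BGR)
    if box: im=im[box[1]:box[3],box[0]:box[2]]
    cv2.imwrite("pics/"+f,cv2.resize(im,None,fx=s,fy=s,interpolation=cv2.INTER_CUBIC))
def ray(c,u,v):
    K=np.array([[c["fx"],0,c["cx"]],[0,c["fy"],c["cy"]],[0,0,1.]])
    p=cv2.undistortPoints(np.array([[[u,v]]],float),K,np.array([c["k1"],0,0,0.]))[0,0]
    R=np.array(c["R"]);return -R.T@np.array(c["t"]),R.T@np.array([p[0],p[1],1.])
def onz(c,u,v,z):
    o,d=ray(c,u,v);return o+d*(z-o[2])/d[2]
def dep(c,u,v):
    o,d=ray(c,u,v);return o+d*float(c["depth"][int(round(v)),int(round(u))])
def tri(c1,p1,c2,p2):
    o1,d1=ray(c1,*p1);o2,d2=ray(c2,*p2)
    s=np.linalg.lstsq(np.c_[d1,-d2],o2-o1,rcond=None)[0]
    a,b=o1+d1*s[0],o2+d2*s[1];return (a+b)/2,np.linalg.norm(a-b)
E
python3 - <<'E'
from h import *
np.set_printoptions(precision=4,suppress=True)
for n in("scene","top"):
    c=cam(n);save(c,n+"0.png",None,1.5);np.save(n+"0.npy",c,allow_pickle=True)
    print(n,c["fx"],c["k1"],-np.array(c["R"]).T@c["t"],np.array(c["R"])[2])
o=ctrl.get_obs();print(o["time_s"],o["eef_pos"],o["eef_rot"],o["wrist_force"],o["opening"],ctrl.tip_reach)
E
```

```text
scene 422.16484014578765 -0.12440193473148521 [-0.3972 -0.7839  0.9103] [ 0.6453  0.5231 -0.5567]
top 455.9364699553792 -0.08105568122035207 [0.4297 0.0088 1.3281] [ 0.1012  0.0076 -0.9948]
0.1 [0.2166 0.5322 0.2555] [-0.0003  0.1922  0.9814 -0.0007] [-0.2015  0.2131  0.1137] 0.9934637740506773 0.025
```

View pics/scene0.png

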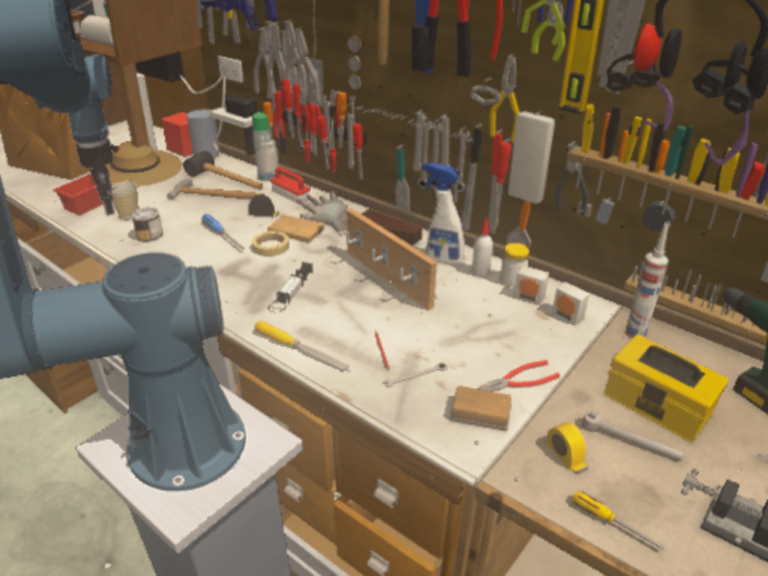

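View pics/top0.png

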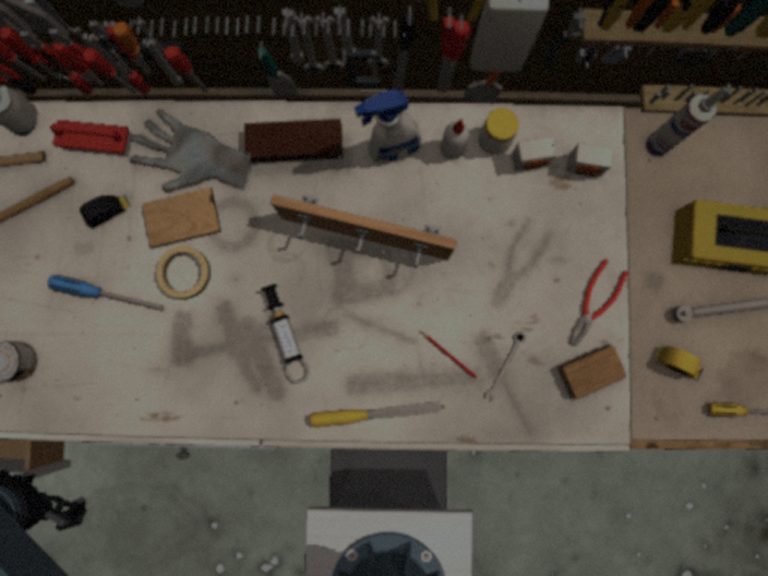

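Scene view: the gauge lies at about (290,288), with the board at (345-435, 210-305). In the top view the grip is at (271,295), the bow at (296,370) and the middle hook's tip near (335,262). The gauge must be turned about half round. Now closer crops.

Run:
```python
from h import *
for n,b,s in(("scene",(170,135,300,215),6),("top",(165,125,315,260),4)):
    c=np.load(n+"0.npy",allow_pickle=True).item();c["pixels"]=np.clip(c["pixels"].astype(float)*(1.5 if n=="top" else 1),0,255).astype(np.uint8);save(c,n+"0c.png",b,s)
```

```text
(no output)
```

View pics/scene0c.png

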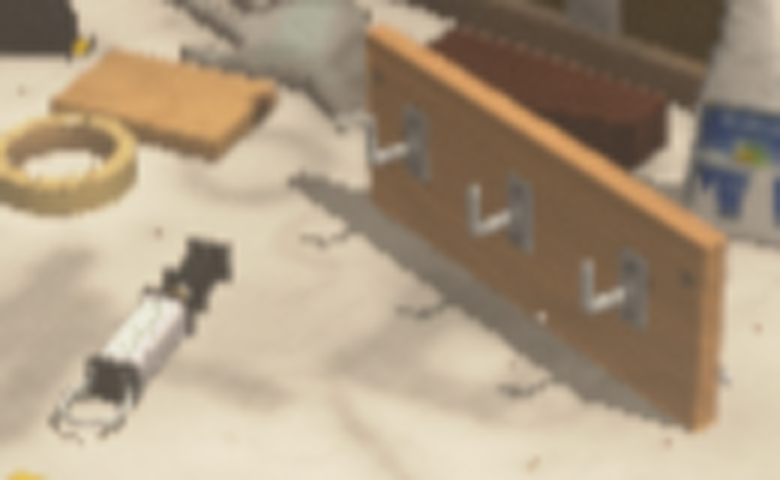

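View pics/top0c.png

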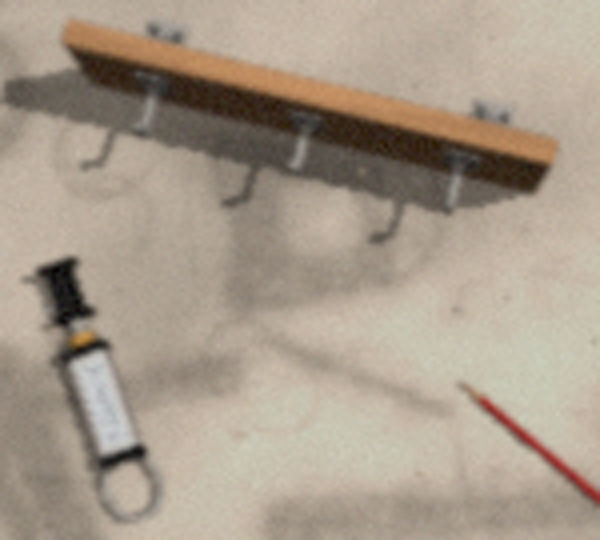

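Scene crop: middle hook tip top at about (249.2,166.2) full-res, bend at (249.7,173.7). Top crop: middle hook end at about (239.5,167), grip middle at about (181,198), bow end at about (198,255).

Run:
```python
from h import *
np.set_printoptions(precision=4,suppress=True)
S=np.load("scene0.npy",allow_pickle=True).item();T=np.load("top0.npy",allow_pickle=True).item()
s=lambda x,y:(x/6+170-.4,y/6+135-.4); t=lambda x,y:(x/4+165-.4,y/4+125-.4)
for n,a,b in(("gripflange_out",(207,250),(57,264)),("nose",(180,290),(82,339)),("capbow",(112,378),(121,460)),("bowend",(75,425),(130,518)),
  ("hookL tiptop",(371,118),(141,128)),("hookM tiptop",(475,187),(299,163)),("hookR tiptop",(588,262),(451,205)),
  ("boardTL front",(370,36),(68,42)),("boardTR front",(712,243),(548,163))):
    print(n,*tri(S,s(*a),T,t(*b)))
def pts(c,m):
    v,u=np.nonzero(m&(c["depth"]>0)); return u,v,np.array([dep(c,a,b) for a,b in zip(u,v)])
# gauge colour masks, top
hsv=cv2.cvtColor(T["pixels"],cv2.COLOR_RGB2HSV)
box=np.zeros((384,512),bool);box[185:260,170:210]=1
blk=box&(hsv[...,2]<45)
n,l,st,ce=cv2.connectedComponentsWithStats(blk.astype(np.uint8))
for i in range(1,n):
    if st[i,4]>15: print("black",st[i],ce[i],onz(T,*ce[i],0.027),np.median(pts(T,l==i)[2][:,2]))
w=box&(hsv[...,1]<35)&(hsv[...,2]>135)
n,l,st,ce=cv2.connectedComponentsWithStats(w.astype(np.uint8))
for i in range(1,n):
    if st[i,4]>40: print("white",st[i],ce[i],onz(T,*ce[i],0.030),np.percentile(pts(T,l==i)[2][:,2],[20,50,80]))
# board wood: top-edge + front face from depth
for c,b in((T,(175,125,310,180)),(S,(228,135,300,210))):
    m=np.zeros((384,512),bool);m[b[1]:b[3],b[0]:b[2]]=1
    u,v,P=pts(c,m)
    top=P[(P[:,2]>.127)&(P[:,2]<.145)]
    if len(top):
        r=cv2.minAreaRect((top[:,:2]*1000).astype(np.float32));print("boardtop",len(top),r)
    if c is S:
        h=cv2.cvtColor(S["pixels"],cv2.COLOR_RGB2HSV)[v,u]
        k=(h[:,1]>90)&(P[:,2]>.02)&(P[:,2]<.12);F=P[k]
        mu=F
        for _ in range(5):
            A=np.c_[mu[:,1],np.ones(len(mu))];q=np.linalg.lstsq(A,mu[:,0],rcond=None)[0]
            r=F[:,0]-F[:,1]*q[0]-q[1];mu=F[abs(r)<.004]
        print("front x=a*y+b",q,len(mu),len(F),mu.min(0),mu.max(0))
```

```text
gripflange_out [0.5718 0.238  0.0287] 0.0021884031259701265
nose [0.52   0.2153 0.0331] 0.004172383033980134
capbow [0.4338 0.1869 0.0245] 0.0019425876514899216
bowend [0.3934 0.1797 0.0153] 0.004429561422836449
hookL tiptop [0.6563 0.1683 0.1152] 0.0003473332943882309
hookM tiptop [0.6332 0.0617 0.1148] 0.00251086517616999
hookR tiptop [ 0.6075 -0.0423  0.1148] 0.0012742573331235047
boardTL front [0.7101 0.2161 0.1368] 2.966089339227994e-05
boardTR front [ 0.6345 -0.107   0.14  ] 0.006482336227408772
black [175 190  13  17 104] [180.7692 197.7115] [0.5523 0.2313 0.027 ] 0.026305993266829586
black [180 210  11   6  20] [184.7  212.25] [0.5106 0.2186 0.027 ] 0.027422356007761994
black [190 237  11   5  25] [195.16 238.96] [0.4349 0.1864 0.027 ] 0.028814888682557216
boardtop 882 ((679.0345458984375, 54.258148193359375), (336.8133544921875, 19.554645538330078), 76.74351501464844)
boardtop 438 ((761.1910400390625, 36.585205078125), (344.1561279296875, 190.32534790039062), 77.40982818603516)
front x=a*y+b [0.7322 0.6913] 79 1540 [ 0.637  -0.0752  0.0202] [0.8898 0.2728 0.1182]
```

{"fn": "servo_tool", "kwargs": {
  "motion": [
    [[-4.2, -1.5, 0, 8, -1], [-8.4, -3.0, 0, 16, -1], [-12.6, -4.5, 0, 24, -1], [-16.8, -6.0, 0, 32, -1], [-21, -7.5, 0, 40, -1]]
  ]
}}

```text
time_s: 0.6
eef_pos: [0.3839, 0.3824, 0.256]
eef_rot: [-0.0, 0.519, 0.855, -0.0]
wrist_force: [0.3, 0.2, 0.3]
opening: 0.999
grasp_force: 0.0
```

```bash
cat >> h.py <<'E'
def goto(p,yawy):
    """shift (cm, tool axes) and twist (deg) from the present pose to TCP p with tool y at world angle yawy (deg)"""
    from scipy.spatial.transform import Rotation as Ro
    o=ctrl.get_obs();q=o["eef_rot"];M=Ro.from_quat([q[1],q[2],q[3],q[0]]).as_matrix()
    y=np.degrees(np.arctan2(M[1,1],M[0,1]))
    np.set_printoptions(precision=4,suppress=True)
    print("t",o["time_s"],"p",o["eef_pos"],"yaw",round(y,2),"zaxis",M[:,2],"F",np.array(o["wrist_force"]),"open",o["opening"],"gf",o["grasp_force"])
    print("shift cm",M.T@(np.array(p)-o["eef_pos"])*100,"twist",(y-yawy+180)%360-180, "q",np.array(o["q"]))
E
python3 -c "
from h import *
goto([.5523,.2313,.12],-69.1)"
```

```text
t 0.6 p [0.3839 0.3824 0.256 ] yaw 27.53 zaxis [-0.0005 -0.0003 -1.    ] F [0.2807 0.1937 0.2585] open 0.9990128454921688 gf 0.0
shift cm [-21.1863   7.9567  13.5927] twist 96.6254897853874 q [0.5644 0.1076 1.6904 0.     1.3441 0.0839]
```

{"fn": "servo_tool", "kwargs": {
  "motion": [
    [[-4.2, 1.6, 1.5, 8.5, -1], [-8.4, 3.2, 3, 17, -1], [-12.7, 4.8, 4.5, 25.5, -1], [-17, 6.4, 6, 34, -1], [-21.2, 8.0, 7.5, 42, -1]]
  ]
}}

```text
time_s: 1.1
eef_pos: [0.5538, 0.2321, 0.1803]
eef_rot: [-0.0, 0.791, 0.612, -0.0]
wrist_force: [1.1, 1.2, -0.2]
opening: 1.001
grasp_force: 0.0
```

{"fn": "servo_tool", "kwargs": {
  "motion": [
    [[0, 0, 0, 8.5, -1], [0, 0, 0, 17, -1], [0, 0, 0, 25.5, -1], [0, 0, 0, 34, -1], [0, 0, 0, 42.5, -1]]
  ]
}}

```text
time_s: 1.6
eef_pos: [0.5525, 0.2336, 0.1807]
eef_rot: [-0.0, 0.959, 0.284, -0.001]
wrist_force: [-0.3, -0.1, -0.4]
opening: 0.998
grasp_force: 0.0
```

{"fn": "servo_tool", "kwargs": {
  "motion": [
    [[0, 0, 0, 6, -1], [0, 0, 0, 12, -1], [0, 0, 0, 12, -1]]
  ]
}}

```text
time_s: 1.9
eef_pos: [0.5525, 0.2337, 0.1808]
eef_rot: [0.0, 0.983, 0.185, -0.001]
wrist_force: [0.5, 0.7, -0.4]
opening: 0.999
grasp_force: 0.0
```

Run:
```python
from h import *
goto([.5523,.2313,.12],-69.1)
T=cam("top");S=cam("scene");a=T["pixels"][150:260,140:240];b=S["pixels"][150:260,140:240]
cv2.imwrite("pics/m1.png",cv2.resize(np.hstack([a,b])[...,::-1],None,fx=4,fy=4,interpolation=cv2.INTER_CUBIC))
```

```text
t 1.9 p [0.5525 0.2337 0.1808] yaw -68.71 zaxis [-0.001  -0.0002 -1.    ] F [ 0.4854  0.673  -0.3815] open 0.9992923691834319 gf 0.0
shift cm [-0.0969  0.2197  6.077 ] twist 0.3875763366847309 q [0.2025 0.3109 1.6081 0.     1.2236 1.4018]
```

View pics/m1.png

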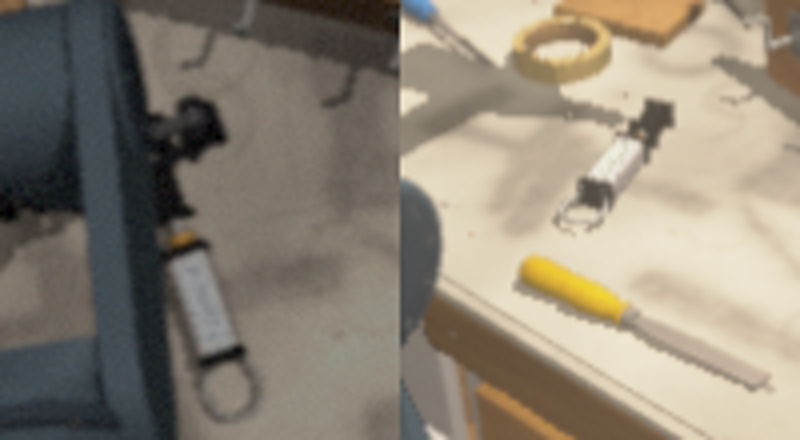

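Gripper is over the grip (top half of picture, grip near (165,195)), jaws across it. Descend and close.

{"fn": "servo_tool", "kwargs": {
  "motion": [
    [[-0.1, 0.2, 4.5, 0.4, -1], [-0.1, 0.2, 9, 0.4, -1], [-0.1, 0.2, 12.5, 0.4, -1], [-0.1, 0.2, 14.5, 0.4, -1], [-0.1, 0.2, 15.3, 0.4, -1]]
  ]
}}

```text
time_s: 2.5
eef_pos: [0.5506, 0.2311, 0.0254]
eef_rot: [0.0, 0.983, 0.183, -0.002]
wrist_force: [0.2, -0.6, 0.0]
opening: 1.0
grasp_force: 0.0
```

{"fn": "servo_tool", "kwargs": {
  "motion": [
    [[0, 0, 0, 0, -0.4], [0, 0, 0, 0, 0.2], [0, 0, 0, 0, 1], [0, 0, 0, 0, 1], [0, 0, 0, 0, 1]]
  ]
}}

```text
time_s: 3.0
eef_pos: [0.5534, 0.2318, 0.0296]
eef_rot: [-0.0, 0.983, 0.182, 0.001]
wrist_force: [-0.9, -0.8, 4.7]
opening: 0.222
grasp_force: 62.9
```

{"fn": "servo_tool", "kwargs": {
  "motion": [
    [[0, 0, 0, 0, 1], [0, 0, 0, 0, 1], [0, 0, 0, 0, 1], [0, 0, 0, 0, 1]]
  ]
}}

```text
time_s: 3.4
eef_pos: [0.5535, 0.2318, 0.0295]
eef_rot: [-0.0, 0.983, 0.182, 0.001]
wrist_force: [-1.0, 0.1, 5.6]
opening: 0.22
grasp_force: 63.0
```

{"fn": "servo_tool", "kwargs": {
  "motion": [
    [[0, 0, -1, 0, 1], [0, 0, -3.5, 0, 1], [0, 0, -7, 0, 1], [0, 0, -10.5, 0, 1], [0, 0, -13.5, 0, 1]]
  ]
}}

```text
time_s: 3.9
eef_pos: [0.5526, 0.2315, 0.1653]
eef_rot: [-0.0, 0.983, 0.182, 0.0]
wrist_force: [0.8, -0.2, -2.8]
opening: 0.218
grasp_force: 61.9
```

{"fn": "servo_tool", "kwargs": {
  "motion": [
    [[-1, 1, 0, -2, 1], [-3.5, 3.5, 0, -8, 1], [-7, 6.5, 0, -15, 1], [-10, 9, 0, -22, 1], [-11, 10, 0, -30, 1]]
  ]
}}

```text
time_s: 4.4
eef_pos: [0.4832, 0.0967, 0.1629]
eef_rot: [-0.0, 0.902, 0.432, -0.001]
wrist_force: [0.1, -0.1, -2.2]
opening: 0.221
grasp_force: 61.9
```

{"fn": "servo_tool", "kwargs": {
  "motion": [
    [[0, 0, 0, -8, 1], [0, 0, 0, -16, 1], [0, 0, 0, -24, 1], [0, 0, 0, -32, 1], [0, 0, 0, -40, 1]]
  ]
}}

```text
time_s: 4.9
eef_pos: [0.4851, 0.0988, 0.1633]
eef_rot: [-0.0, 0.699, 0.715, -0.0]
wrist_force: [-0.1, -0.6, -2.4]
opening: 0.223
grasp_force: 61.9
```

{"fn": "servo_tool", "kwargs": {
  "motion": [
    [[0, 0, 0, -8, 1], [0, 0, 0, -16, 1], [0, 0, 0, -24, 1], [0, 0, 0, -32, 1], [0, 0, 0, -38, 1]]
  ]
}}

```text
time_s: 5.4
eef_pos: [0.485, 0.0989, 0.1632]
eef_rot: [-0.0, 0.429, 0.904, -0.0]
wrist_force: [0.1, 0.5, -3.0]
opening: 0.22
grasp_force: 61.9
```

Run:
```python
from h import *
goto([.487,.0978,.165],76.8)
```

```text
t 5.4 p [0.485  0.0989 0.1632] yaw 39.24 zaxis [-0.001   0.0001 -1.    ] F [ 0.1427  0.4603 -2.9958] open 0.2201647982238275 gf 61.93450570106506
shift cm [-0.2104  0.0878 -0.1768] twist -37.55571099965448 q [-0.0392  0.1114  1.8884  0.0001  1.1429 -0.7242]
```

{"fn": "servo_tool", "kwargs": {
  "motion": [
    [[0, 0, 0, -8, 1], [0, 0, 0, -16, 1], [0, 0, 0, -24, 1], [0, 0, 0, -32, 1], [0, 0, 0, -37.5, 1]]
  ]
}}

```text
time_s: 5.9
eef_pos: [0.485, 0.0989, 0.1633]
eef_rot: [-0.001, 0.115, 0.993, -0.0]
wrist_force: [-0.2, -0.2, -2.4]
opening: 0.223
grasp_force: 61.9
```

{"fn": "servo_tool", "kwargs": {
  "motion": [
    [[0, 0, 0, 0, 1], [0, 0, 0, 0, 1]]
  ]
}}

```text
time_s: 6.1
eef_pos: [0.4853, 0.0988, 0.1633]
eef_rot: [-0.0, 0.119, 0.993, -0.0]
wrist_force: [0.2, 0.6, -2.4]
opening: 0.221
grasp_force: 61.9
```

Run:
```python
from h import *
goto([.487,.0978,.165],76.8)
T=cam("top");S=cam("scene");np.save("T1.npy",T,allow_pickle=True);np.save("S1.npy",S,allow_pickle=True)
a=T["pixels"][130:230,200:300]*1.;b=S["pixels"][120:220,180:280]
cv2.imwrite("pics/m2.png",cv2.resize(np.hstack([np.clip(a*1.5,0,255).astype(np.uint8),b])[...,::-1],None,fx=4,fy=4,interpolation=cv2.INTER_CUBIC))
```

```text
t 6.1 p [0.4853 0.0988 0.1633] yaw 76.28 zaxis [-0.0006  0.     -1.    ] F [ 0.1696  0.5659 -2.3767] open 0.22074347543229425 gf 61.88061475753784
shift cm [-0.1937 -0.0579 -0.1743] twist -0.5156750867264464 q [-0.0393  0.1116  1.888  -0.      1.1425 -1.3707]
```

View pics/m2.png

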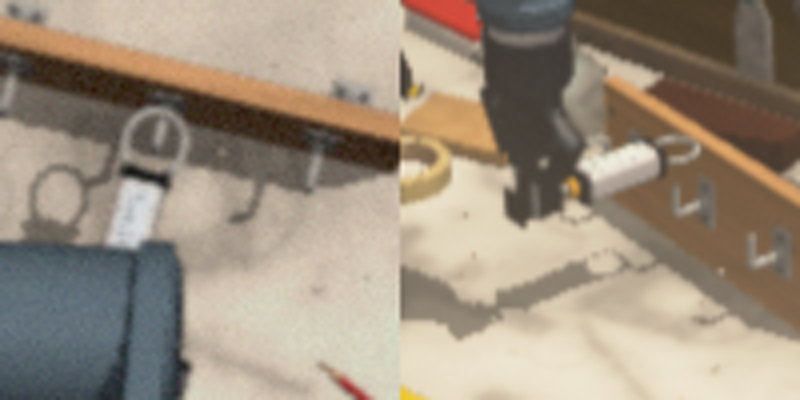

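Top half: bow ring spans (122-190, 107-175), over the middle hook's shank at (162,130). Scene half: bow centre about (682,150), above the hook at (685,200).

Run:
```python
from h import *
T=np.load("T1.npy",allow_pickle=True).item();S=np.load("S1.npy",allow_pickle=True).item()
np.set_printoptions(precision=4,suppress=True)
t=lambda x,y:(x/4+200-.4,y/4+130-.4); s=lambda x,y:((x-400)/4+180-.4,y/4+120-.4)
for n,a,b in(("eye",(682,150),(152,143)),("bow end",(700,147),(158,108)),("cap",(655,160),(145,178))): print(n,*tri(S,s(*a),T,t(*b)))
h=cv2.cvtColor(T["pixels"],cv2.COLOR_RGB2HSV)
# white plate & cap depth along housing
for p in((133,235),(137,210),(141,190),(145,176),(124,140),(188,150),(157,110)):
    print(p,dep(T,*t(*p)), onz(T,*t(*p),.163))
for p in((600,175),(625,170),(650,160)): print("S",p,dep(S,*s(*p)))
```

```text
eye [0.6306 0.0605 0.1523] 0.008721831305429908
bow end [0.6546 0.0579 0.1459] 0.007273649540464092
cap [0.6055 0.0671 0.1511] 0.0022243882931967385
(133, 235) [0.5658 0.0743 0.1629] [0.5658 0.0743 0.163 ]
(137, 210) [0.5821 0.0721 0.1628] [0.582  0.0721 0.163 ]
(141, 190) [0.5948 0.0696 0.1654] [0.5951 0.0698 0.163 ]
(145, 176) [0.6048 0.0675 0.1596] [0.6043 0.0674 0.163 ]
(124, 140) [0.6299 0.0823 0.1494] [0.6276 0.0814 0.163 ]
(188, 150) [ 0.6488  0.0443 -0.0015] [0.6217 0.0399 0.163 ]
(157, 110) [0.6499 0.061  0.1505] [0.6476 0.0605 0.163 ]
S (600, 175) [0.5404 0.0735 0.1629]
S (625, 170) [0.5659 0.0668 0.1589]
S (650, 160) [0.5912 0.0593 0.1604]
```

Run:
```python
from h import *
T=np.load("T1.npy",allow_pickle=True).item();T0=np.load("top0.npy",allow_pickle=True).item()
np.set_printoptions(precision=4,suppress=True)
def pix(c,m,z):
    v,u=np.nonzero(m);return np.array([onz(c,a,b,z)[:2] for a,b in zip(u,v)])*1000
# plate: brightest low-saturation pixels whose depth height ~.163
for c,b,zr in((T,(220,165,250,195),(.155,.172)),(T0,(175,205,205,245),(.022,.04))):
    h=cv2.cvtColor(c["pixels"],cv2.COLOR_RGB2HSV);m=np.zeros((384,512),bool);m[b[1]:b[3],b[0]:b[2]]=1
    for v,u in zip(*np.nonzero(m)):
        m[v,u]=zr[0]<dep(c,u,v)[2]<zr[1]
    P=pix(c,m,np.mean(zr));r=cv2.minAreaRect(P.astype(np.float32));w=np.linalg.eigh(np.cov((P-P.mean(0)).T))[1][:,1]
    print(len(P),P.mean(0),r,"pca",np.degrees(np.arctan2(w[1],w[0])))
# board top edge: depth height > .127 from top view, rect fitted, both frames
b=(175,125,310,180);m=np.zeros((384,512),bool);m[b[1]:b[3],b[0]:b[2]]=1
for v,u in zip(*np.nonzero(m)): m[v,u]=.128<dep(T0,u,v)[2]<.142
P=pix(T0,m,.135);w=np.linalg.eigh(np.cov((P-P.mean(0)).T))[1][:,1];print("board",P.mean(0),np.degrees(np.arctan2(w[1],w[0])),cv2.minAreaRect(P.astype(np.float32)))
```

```text
231 [584.0393  73.8185] ((582.4064331054688, 73.48865509033203), (30.822656631469727, 53.50735092163086), 76.63129425048828) pca 160.68090671823336
352 [475.723  202.8979] ((479.3445739746094, 204.15484619140625), (120.38626098632812, 34.78682327270508), 21.136247634887695) pca -158.47216586035026
board [678.4461  52.8675] 76.73443251276095 ((678.5419921875, 54.64805603027344), (337.1658935546875, 19.44399070739746), 76.73089599609375)
```

{"fn": "servo_tool", "kwargs": {
  "motion": [
    [[-0.25, 0.1, 0, 0, 1], [-0.5, 0.2, 0, 0, 1], [-0.5, 0.2, 1, 0, 1], [-0.5, 0.2, 2, 0, 1], [-0.5, 0.2, 3, 0, 1]]
  ]
}}

```text
time_s: 6.7
eef_pos: [0.4904, 0.0996, 0.1319]
eef_rot: [-0.001, 0.118, 0.993, -0.0]
wrist_force: [-0.4, 0.6, -3.2]
opening: 0.217
grasp_force: 61.9
```

{"fn": "servo_tool", "kwargs": {
  "motion": [
    [[0, 0, 0.5, 0, 1], [0, 0, 1, 0, 1], [0, 0, 1.5, 0, 1], [0, 0, 1.5, 0, 1]]
  ]
}}

```text
time_s: 7.1
eef_pos: [0.4905, 0.0996, 0.1176]
eef_rot: [-0.001, 0.118, 0.993, -0.0]
wrist_force: [0.3, 0.2, -3.0]
opening: 0.219
grasp_force: 61.9
```

Run:
```python
from h import *
goto([.492,.1,.1013],76.8)
T=cam("top");S=cam("scene")
a=T["pixels"][130:205,210:285]*1.;b=S["pixels"][130:205,205:280]
cv2.imwrite("pics/m3.png",cv2.resize(np.hstack([np.clip(a*1.5,0,255).astype(np.uint8),b])[...,::-1],None,fx=5,fy=5,interpolation=cv2.INTER_CUBIC))
```

```text
t 7.1 p [0.4905 0.0996 0.1176] yaw 76.44 zaxis [-0.0012  0.     -1.    ] F [ 0.2527  0.1712 -2.9804] open 0.21935216009274724 gf 61.88835382461548
shift cm [-0.1353  0.0728  1.6285] twist -0.36152473964745013 q [-0.0372  0.194   1.9018 -0.      1.0469 -1.3713]
```

View pics/m3.png

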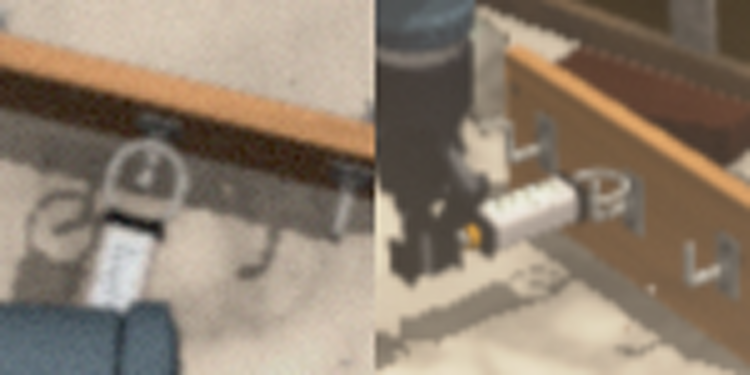

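The tip stands inside the bow: top (146,178), scene (605,180), with no contact force. Lower to shank level and draw until the bow takes up.

{"fn": "servo_tool", "kwargs": {
  "motion": [
    [[0, 0, 0.4, 0, 1], [0, 0, 0.8, 0, 1], [0, 0, 1.2, 0, 1], [0, 0, 1.6, 0, 1], [0, 0, 1.6, 0, 1]]
  ]
}}

```text
time_s: 7.7
eef_pos: [0.4904, 0.0996, 0.1015]
eef_rot: [-0.001, 0.118, 0.993, -0.0]
wrist_force: [0.1, 1.0, -2.3]
opening: 0.223
grasp_force: 61.9
```

{"fn": "servo_tool", "kwargs": {
  "motion": [
    [[0.3, 0, 0, 0, 1], [0.6, 0, 0, 0, 1], [0.9, 0, 0, 0, 1], [1.1, 0, 0, 0, 1], [1.1, 0, 0, 0, 1]]
  ]
}}

```text
time_s: 8.2
eef_pos: [0.4799, 0.1023, 0.1024]
eef_rot: [-0.0, 0.118, 0.993, -0.0]
wrist_force: [0.0, 0.6, -1.9]
opening: 0.22
grasp_force: 61.9
```

{"fn": "servo_tool", "kwargs": {
  "motion": [
    [[0.2, 0, 0, 0, 1], [0.4, 0, 0, 0, 1], [0.6, 0, 0, 0, 1], [0.8, 0, 0, 0, 1], [0.8, 0, 0, 0, 1]]
  ]
}}

```text
time_s: 8.7
eef_pos: [0.4729, 0.104, 0.1026]
eef_rot: [0.001, 0.118, 0.993, 0.0]
wrist_force: [3.9, -0.2, -2.5]
opening: 0.217
grasp_force: 61.8
```

Run:
```python
from h import *
goto([.4905,.0996,.1013],76.8)
```

```text
t 8.7 p [0.4729 0.104  0.1026] yaw 76.44 zaxis [ 0.0014 -0.0002 -1.    ] F [ 3.9481 -0.2018 -2.5073] open 0.2167320368669701 gf 61.78391218185425
shift cm [-1.8091 -0.0131  0.1288] twist -0.3648725565044231 q [-0.0293  0.1848  1.951  -0.0001  1.0044 -1.3632]
```

{"fn": "servo_tool", "kwargs": {
  "motion": [
    [[0.5, 0, 0, 0, 1], [1, 0, 0, 0, 1], [1.5, 0, 0, 0, 1], [2, 0, 0, 0, 1], [2, 0, 0, 0, 1]]
  ]
}}

```text
time_s: 9.2
eef_pos: [0.4546, 0.1085, 0.1031]
eef_rot: [0.002, 0.118, 0.993, 0.0]
wrist_force: [9.0, -2.1, -4.9]
opening: 0.219
grasp_force: 61.6
```

{"fn": "servo_tool", "kwargs": {
  "motion": [
    [[0.4, 0, 0, 0, 1], [0.8, 0, 0, 0, 1], [1.1, 0, 0, 0, 1], [1.1, 0, 0, 0, 1], [1.1, 0, 0, 0, 1]]
  ]
}}

```text
time_s: 9.7
eef_pos: [0.4456, 0.1107, 0.1038]
eef_rot: [0.004, 0.118, 0.993, 0.0]
wrist_force: [10.9, -4.4, -4.3]
opening: 0.221
grasp_force: 61.6
```

Run:
```python
from h import *
goto([.4905,.0996,.1013],76.8)
F=[]
for i in range(3):
    S=cam("scene");F.append(ctrl.get_obs()["wrist_force"])
print(np.mean(F,0))
b=S["pixels"][145:205,210:280];T=cam("top");a=T["pixels"][145:205,210:280]*1.5
cv2.imwrite("pics/m4.png",cv2.resize(np.hstack([np.clip(a,0,255).astype(np.uint8),b])[...,::-1],None,fx=5.7,fy=5.7,interpolation=cv2.INTER_CUBIC))
np.save("S2.npy",S,allow_pickle=True)
```

```text
t 9.7 p [0.4456 0.1107 0.1038] yaw 76.41 zaxis [ 0.0077 -0.0009 -1.    ] F [10.8824 -4.411  -4.2743] open 0.2212179860827705 gf 61.6363263130188
shift cm [-4.621  -0.0241  0.2827] twist -0.3928509801433506 q [-0.0154  0.1265  2.0163 -0.0009  0.991  -1.3485]
[11.5652 -3.5526 -3.9914]
```

View pics/m4.png

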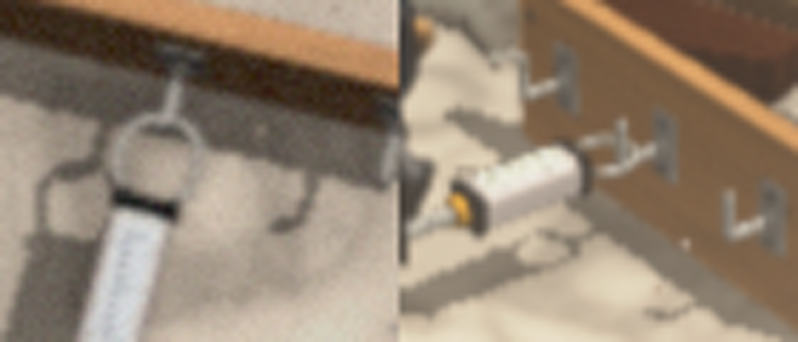

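Bow is hooked round the tip (scene half about (620,140)); brass mouth at (462,205), rod bare beyond it. Force and travel both put the draw at about 31 mm.

{"fn": "servo_tool", "kwargs": {
  "motion": [
    [[0.3, 0, 0.1, 0, 1], [0.6, 0, 0.2, 0, 1], [0.9, 0, 0.25, 0, 1], [1.0, 0, 0.25, 0, 1], [1.0, 0, 0.25, 0, 1]]
  ]
}}

```text
time_s: 10.4
eef_pos: [0.4375, 0.1128, 0.1021]
eef_rot: [0.006, 0.118, 0.993, 0.0]
wrist_force: [13.4, -4.2, -1.9]
opening: 0.22
grasp_force: 61.8
```

Run:
```python
from h import *
goto([.4905,.0996,.1015],76.8)
F=[]
for i in range(6):
    S=cam("scene");F.append(ctrl.get_obs()["wrist_force"])
f=np.mean(F,0);print(f,"draw by force mm",(np.hypot(f[0],f[1])-3)/.3)
save(S,"m5.png",(195,150,275,210),9)
np.save("S3.npy",S,allow_pickle=True)
```

```text
t 10.4 p [0.4375 0.1128 0.1021] yaw 76.39 zaxis [ 0.0114 -0.0012 -0.9999] F [13.4416 -4.1954 -1.8789] open 0.21970735163054259 gf 61.84793829917908
shift cm [-5.4586 -0.0386  0.1244] twist -0.4055555532769404 q [-0.0107  0.1117  2.0375 -0.0013  0.981  -1.3433]
[13.8717 -4.3264 -2.5699] draw by force mm 38.43576051153847
```

View pics/m5.png

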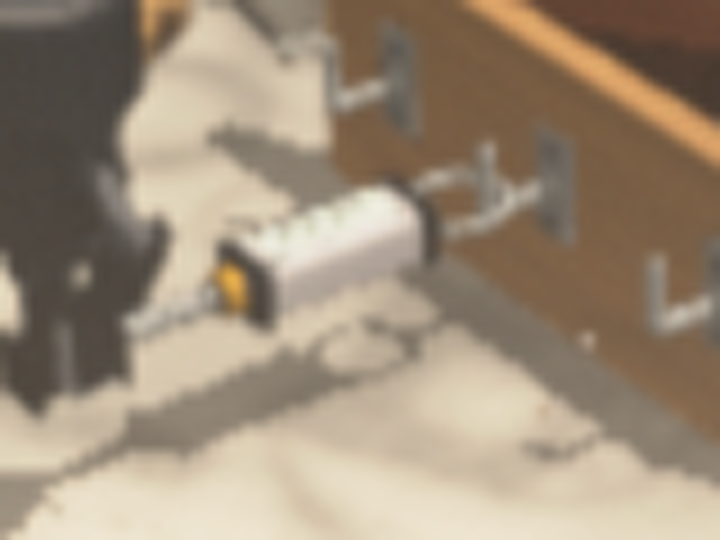

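The rod's dark part shows just outside the brass mouth, at (210,290); estimates say 38.5-39.5 mm. A small touch more, then a brightness profile along the rod.

{"fn": "servo_tool", "kwargs": {
  "motion": [
    [[0.1, 0, 0.05, 0, 1], [0.1, 0, 0.05, 0, 1], [0.1, 0, 0.05, 0, 1], [0.1, 0, 0.05, 0, 1], [0.1, 0, 0.05, 0, 1]]
  ]
}}

```text
time_s: 11.2
eef_pos: [0.4369, 0.113, 0.1018]
eef_rot: [0.006, 0.119, 0.993, 0.0]
wrist_force: [13.9, -4.5, -2.4]
opening: 0.216
grasp_force: 61.9
```

Run:
```python
from h import *
goto([.4905,.0996,.1015],76.8)
F=[];I=[]
for i in range(8):
    S=cam("scene");F.append(ctrl.get_obs()["wrist_force"]);I.append(S["pixels"].astype(float))
f=np.mean(F,0);print(f,"draw by force mm",(np.hypot(f[0],f[1])-3)/.3)
I=np.mean(I,0).astype(np.float32)
# profile along the rod axis: project the points grip + s*d at the axis height
o=ctrl.get_obs();K=np.array([[S["fx"],0,S["cx"]],[0,S["fy"],S["cy"]],[0,0,1.]])
d=np.array([.973,-.23,0]);g=np.array(o["eef_pos"])-[0,0,.0153]
s=np.arange(10,90,2)
for dz in(.0,.003):
    P=g+d*s[:,None]/1000+[0,0,dz]
    uv=cv2.projectPoints(P,cv2.Rodrigues(np.array(S["R"]))[0],np.array(S["t"],float),K,np.array([S["k1"],0,0,0.]))[0][:,0].astype(np.float32)
    v=cv2.remap(I,uv[:,0],uv[:,1],cv2.INTER_LINEAR)[:,0]
    print(uv[0],uv[-1]);print([(int(a),*map(int,b)) for a,b in zip(s,v)])
```

```text
t 11.2 p [0.4369 0.113  0.1018] yaw 76.39 zaxis [ 0.012  -0.0012 -0.9999] F [13.855  -4.5434 -2.367 ] open 0.21619466953379354 gf 61.85257315635681
shift cm [-5.5216 -0.0393  0.0938] twist -0.41421217555404155 q [-0.0103  0.1109  2.0393 -0.0014  0.9794 -1.3427]
[13.9449 -4.4691 -2.436 ] draw by force mm 38.81190199194072
[204.3714 189.4011] [222.8132 181.993 ]
[(10, 81, 74, 66), (12, 81, 74, 66), (14, 81, 74, 66), (16, 81, 74, 66), (18, 81, 74, 66), (20, 81, 74, 66), (22, 85, 77, 69), (24, 90, 82, 73), (26, 104, 96, 85), (28, 127, 119, 106), (30, 148, 139, 125), (32, 165, 155, 139), (34, 174, 163, 147), (36, 175, 164, 148), (38, 177, 166, 150), (40, 178, 167, 151), (42, 173, 163, 147), (44, 167, 157, 141), (46, 162, 152, 136), (48, 169, 158, 142), (50, 172, 162, 146), (52, 169, 158, 143), (54, 159, 149, 135), (56, 158, 148, 134), (58, 170, 160, 144), (60, 177, 166, 149), (62, 176, 165, 149), (64, 168, 158, 142), (66, 154, 144, 129), (68, 144, 134, 119), (70, 133, 120, 103), (72, 122, 105, 85), (74, 133, 109, 76), (76, 147, 115, 67), (78, 163, 125, 68), (80, 178, 135, 69), (82, 159, 1
[... 207 characters left out ...]
 66), (22, 84, 77, 69), (24, 93, 86, 77), (26, 108, 100, 91), (28, 130, 123, 112), (30, 155, 147, 134), (32, 170, 162, 147), (34, 181, 172, 157), (36, 182, 172, 158), (38, 179, 170, 156), (40, 174, 165, 151), (42, 169, 160, 146), (44, 169, 160, 146), (46, 169, 161, 147), (48, 170, 161, 148), (50, 172, 163, 150), (52, 168, 159, 146), (54, 161, 153, 139), (56, 166, 157, 143), (58, 175, 166, 152), (60, 178, 170, 155), (62, 177, 169, 154), (64, 174, 165, 151), (66, 166, 157, 143), (68, 154, 145, 131), (70, 135, 122, 106), (72, 122, 104, 81), (74, 144, 115, 74), (76, 168, 129, 68), (78, 183, 139, 70), (80, 195, 147, 72), (82, 169, 131, 72), (84, 138, 111, 72), (86, 113, 95, 71), (88, 93, 82, 68)]
```

The band's edge shows at about 67 mm from the grip and the mouth at about 72-73 mm (33 + 39.5). All readings agree with the middle of the band, so I'm handing in.

```bash
python3 -c "
from bench import ctrl
print(ctrl.hand_in())"
```

```text
the job is handed in; nothing more can be done
None
```

The gauge hangs on the middle hook with its rod drawn about 39–40 mm, the mouth on the dark band, still gripped and held there; the job is handed in at about 12 s on the clock.

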